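# Seat the block in the dry-block heater and hold the sample vial ready over its well

### The arm

A 6-joint arm with a two-finger parallel gripper is mounted at the origin on a cart in front of the work surface, level with it; the furniture and walls round the work are solid. World frame = base frame: x ahead of the robot, y to its left, z up, the work surface at z = 0. Lengths are in m, angles in degrees, forces in N, time in s.
With the tool pointing down it reaches from about 0.35 to 0.725 m from the base axis. Payload 4.3 kg.
Tool frame: the origin (TCP) lies at the very end of the fingers, on their centre line; the grasp point (between the pads) lies 19 mm behind it; z points along the fingers, y is the direction in which the jaws open and shut (so a half turn about z gives the same grasp; the last joint's range is limited). The gripper opens to 85 mm and grips with 20 to 120 N. Pads are 22 mm wide; open, the fingers measure 114 mm over their backs; the gripper's body (76 mm by 85 mm) begins 54 mm behind the grasp point. The pads swing forward as they close: fully open they stand 13 mm farther back than shut.
Start: joints at [-70.606, 21.618, 4.641, 73.018, 0, 83.68], TCP at [0.249, -0.518, 0.231] pointing down, gripper open.
Joint ranges: [-156.06, 156.06], [-48.1, 94.91], [-58.44, 69.94], [-101.28, 121.22], [-78.64, 73.56], [-180, 180]. Speed limits (degrees/s): [147.25, 147.25, 180, 180, 180, 180].

### API

Orientations are given as a 3x3 rotation matrix whose columns are the frame's x, y, z axes.
In Python, from plant import get_state, read_camera, hand_in gives the robot as it stands. The module is installed in compiled form; this text tells all that it offers.
- The arm moves only by the tool carry_out, never from a script. Its argument "increments" is a list of rows, each a list of 7 numbers: the gripper command: -1 is shut, 1 is fully open, values between are in proportion, then the shift along the tool's x, y, z in m, then the turn, a rotation vector about the tool's x, y, z in rad. A call has 1 to 5 rows; each row shifts and turns the commanded pose from where the row before left it, along the tool's axes as they then stand; what a row does not reach is not made up. A row lasts 1/12 s, in which the tool goes at most 41.7 mm and 7.16 degrees, less where a joint would pass 70% of its speed; a pose out of reach is approached as far as the arm can. A call is refused whole if a number of a shift passes 0.0417 or a number of a turn 0.125, either way. A call with a gripper value outside its range is refused whole. The fingers move at their own pace and stop on an object; the grip force is fixed at half the most. Time passes only in rows, so rows that do not move let the fingers close. It gives the time, the measured TCP pose, the force and the opening at its end, in the units of the state.
- get_state(): the state, without advancing time (a new reading comes with each control period).
- read_camera(name): name is "scene" or "top"; returns a dict with "frame" (384x512x3 uint8, red, green, blue), "K" (3x3 intrinsics, pixels), "k1" (the pictures are not rectified: a ray, as slopes to the right and down, at radius r is drawn at 1 + k1 r^2 times it, then the intrinsics apply), "rvec" (rotation vector, rad) and "tvec" (3), from world to camera coordinates, as OpenCV has them. Camera axes: x right, y down, z forward; pixel columns grow to the right and rows downward; lengths in m; the calibration is good to about 2 mm. A picture is of the moment at which its call begins. There is no depth.
- hand_in(): hands the job in, once; it reports no verdict.
The state is a dict: "time": time; "joint_pos": joint angles; "qvel": joint speeds; "joint_torque": joint torques, N m; "ee_pos": TCP position; "ee_rot": TCP orientation; "wrist_force": force on the tool from outside, world axes, zero at the start; "moment": the same for the moment, N m; "width": finger opening in m.
Only numpy, scipy, OpenCV 4.12 (cv2) and the standard library are available. Lean on these libraries where they do the work, as an engineer would, in place of code of your own. Each camera call takes 0.05 s, during which the arm holds its last target. There are 200 camera calls.

### The job

Fit the loose metal tube block into the recess of the dry-block heater, press it down until its top is flush with the deck all round, and let go of it. Then take the vial that stands alone at one end of the vial rack, carry it clear over to the heater without pushing the beaker, the small bottle or the rack about, and finish still holding it, upright and at rest, centred about a centimetre above the block's one large well: it waits there for the timer to start, so do not lower it in, do not let it touch the block or the heater, and do not release it.

Things in the scene. Friction and masses are not known exactly. Their poses are not given: they have to be found in the camera images.
- tube_block: Bright aluminium block, loose on the mat, 46 mm (x) by 80 mm (y, long side) by 40 mm high, 0.25 to 0.4 kg; origin at the centre of its underside, z up. In its top: one large 15 mm round well, 28 mm from the centre towards +y; two small 9 mm wells 28 mm towards -y; a T-handle at the centre. It fits the recess either way round.
- handle (a point): Centre of the T-handle's black bar, 57 mm above the block's underside; axes as the block's. The bar is 12 mm thick (x), 32 mm long (y), 16 mm high, flat-sided, from 9 to 25 mm above the block's top, on a 10 mm stem: pinch it across its 12 mm.
- well (a point): Centre of the mouth of the large 15 mm well, in the plane of the block's top (30 mm deep); axes as the block's.
- heater: White dry-block heater, fixed, 140 mm deep (x; sloped panel at the front, -x), 116 mm wide (y), steel deck 60 mm above its origin (centre of its underside); recess centre 24 mm behind the origin. A solid instrument stack 0.9 m tall stands 4 to 12 cm beyond its +y side, its front level with the heater's and running on to the left: keep arm and gripper off it.
- recess (a point): Centre of the recess mouth at deck height; axes as the heater's. Recess 49 (x) by 83 (y) by 40 mm deep: the block goes in long side along y, 1.5 mm free each side, its top flush with the deck. Mouth bevel 3 mm wide, 4 mm deep. Two leaf springs in the -x wall, 3.7 mm proud, grip the block: it stops partway under its own weight, needs 5 to 10 N down to reach the floor, and shifts up to 1.5 mm to +x.
- vial: Sample vial, 12 mm diameter, 33 mm tall with cap, 12 g; origin at the centre of its foot. It stands alone in a rack cell, foot 6 mm above the rack's underside, so only its top 13 to 17 mm stick out: pinch the cap and neck, finger tips 21 mm or more above its foot.
- rack: Blue moulded vial rack, loose, 70 mm (x) by 170 mm (y), 26 mm high at the rim; origin at the centre of its underside. The sample vial stands at x = -8, y = +54 mm in it; three other vials, which stay, stand at its other end (y = -54 to -72 mm).
- beaker: Empty glass beaker, 47 mm diameter, 58 mm tall, loose, between rack and heater; origin at the centre of its foot. Not to be disturbed.
- small_bottle: Small white-capped bottle, 29 mm diameter, 52 mm tall, loose, between rack and heater; origin at the centre of its foot. Not to be disturbed.

How it is judged (in metres and radians):
On the way, in this order (a step that is already met when the one before it is completed fails the run):
1. the block sits flush in the heater's recess and is let go (horizontal distance between tube_block and recess below 0.004 m and z of well in the frame of recess below 0.002 m and angle between tube_block's own z axis and vertical below 0.035 rad and contact force between the fingers and tube_block below 0.1 N), for 0.2 s.
2. the vial is held in the fingers, clear of the rack (z of vial in the frame of rack above 0.03 m and contact force between the fingers and vial above 0.3 N), for 0.1 s.
At the end, for the whole second after the job is handed in: Block in the recess (within 4 mm of its centre, top under 2 mm above the deck, tilt under 2 degrees), not touched by the robot. Vial held at rest in the fingers, within 0.15 rad of upright, foot 3 to 20 mm above the block top, within 5 mm of the large well's axis, touching neither block nor heater (all of step 1 and horizontal distance between vial and well below 0.005 m and z of vial in the frame of well between 0.003 and 0.02 m and angle between vial's own z axis and vertical below 0.15 rad and linear speed of vial below 0.02 m/s and contact force between the fingers and vial above 0.3 N and contact force between vial and tube_block below 0.05 N and contact force between vial and heater below 0.05 N and contact force between the arm and tube_block below 0.1 N); the arm keeps its last pose, push and grip.
It fails at once if the vial strikes the block or the heater (contact force between vial and tube_block above 0.5 N or contact force between vial and heater above 0.5 N).
It fails at once if the beaker or the small bottle is pushed (over 20 mm) or tipped (distance of any of beaker, small_bottle from where it was at the start of the episode above 0.02 m or angle between any of beaker, small_bottle's own z axis and vertical above 0.4 rad).
It fails at once if the rack is dragged more than 30 mm or tipped (distance of rack from where it was at the start of the episode above 0.03 m or angle between rack's own z axis and vertical above 0.3 rad).
It also fails if it takes over 64 s, if anything falls off the work surface, if the arm or the gripper's body presses on something with over 40 N, if the wrist force passes 120 N, or if a joint passes its speed limit or range.

## Working session

There is one attempt and no reset: what is moved stays moved. The work goes in short steps, Python scripts to look and compute and a tool call to move; the robot and the scene stay as the last step left them, time stands still between calls to the robot, and variables do not carry over. Pictures are saved under pics/ and viewed, about 8 in all and at most 12, crops included, and the job is handed in when it is done.

Besides the shell and the picture viewer there is one more tool, called after ">>>" as name(argument=value, ...) on one line, values as JSON. carry_out: Moves the arm, as the interface text tells. Its arguments: {"type":"object","properties":{"increments":{"type":"array","items":{"type":"array","items":{"type":"number"}}}},"required":["increments"]}

```bash
mkdir -p pics; cat > h.py <<'E'
import numpy as np, cv2
from plant import get_state, read_camera
np.set_printoptions(precision=4,suppress=True)
def cam(n):
    c=read_camera(n); R=cv2.Rodrigues(np.array(c['rvec'],float))[0]; c['R']=R; c['t']=np.array(c['tvec'],float).ravel(); c['K']=np.array(c['K'],float); return c
def und(c,uv):
    K=c['K'];d=np.array([(uv[0]-K[0,2])/K[0,0],(uv[1]-K[1,2])/K[1,1]]);p=d.copy()
    for _ in range(30): p=d/(1+c['k1']*(p@p))
    return p
def at_z(c,uv,z):
    p=und(c,uv); d=c['R'].T@np.array([*p,1]); o=-c['R'].T@c['t']
    return o+d*(z-o[2])/d[2]
def proj(c,P):
    P=np.atleast_2d(P)@c['R'].T+c['t']; p=P[:,:2]/P[:,2:]; p=p*(1+c['k1']*(p**2).sum(1,keepdims=True))
    return p@c['K'][:2,:2].T+c['K'][:2,2]
def save(c,n,box=None,s=1):
    f=c['frame'][:,:,::-1]
    if box: f=f[box[1]:box[3],box[0]:box[2]]
    cv2.imwrite('pics/'+n,cv2.resize(f,None,fx=s,fy=s,interpolation=cv2.INTER_CUBIC))
E
python3 - <<'E'
from h import *
import pickle
for n in('scene','top'):
    c=cam(n); save(c,n+'0.png',s=1.5); pickle.dump(c,open(n+'0.pkl','wb')); print(n,-c['R'].T@c['t'],c['R'][2],c['K'][0,0],c['k1'])
print(get_state())
E
```

```text
scene [-0.1477 -0.6896  0.4351] [ 0.7906  0.4358 -0.4302] 455.7415974429738 -0.05450187136024054
top [ 0.3456 -0.2939  0.8983] [ 0.1774 -0.0219 -0.9839] 391.14130971424663 0.013452314669278759
{'time': 0.1, 'joint_pos': array([-70.6057,  21.658 ,   4.5707,  73.0192,  -0.0006,  83.6789]), 'qvel': array([-0.1463, -0.1191,  0.1838,  0.0794,  0.0634, -0.0765]), 'joint_torque': array([ -0.0003, -46.4695,  27.0582,   0.0121,  -0.0003,  -0.    ]), 'ee_pos': array([ 0.2493, -0.5175,  0.2305]), 'ee_rot': array([[ 0.901 ,  0.4339, -0.0006],
       [ 0.4339, -0.901 ,  0.0017],
       [ 0.0002, -0.0018, -1.    ]]), 'wrist_force': array([ 0.4462, -1.5715,  0.2197]), 'moment': array([ 0.0295, -0.032 ,  0.0128]), 'width': 0.08524847903035047}
```

View pics/top0.png

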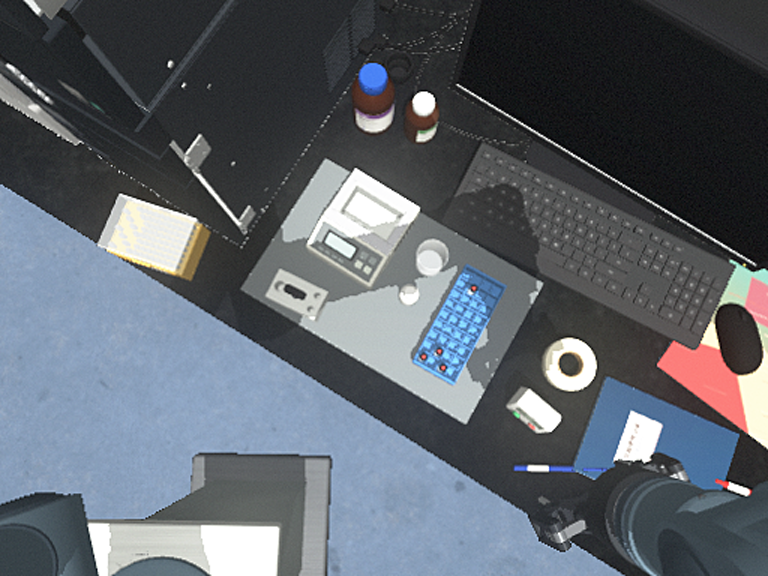

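View pics/scene0.png

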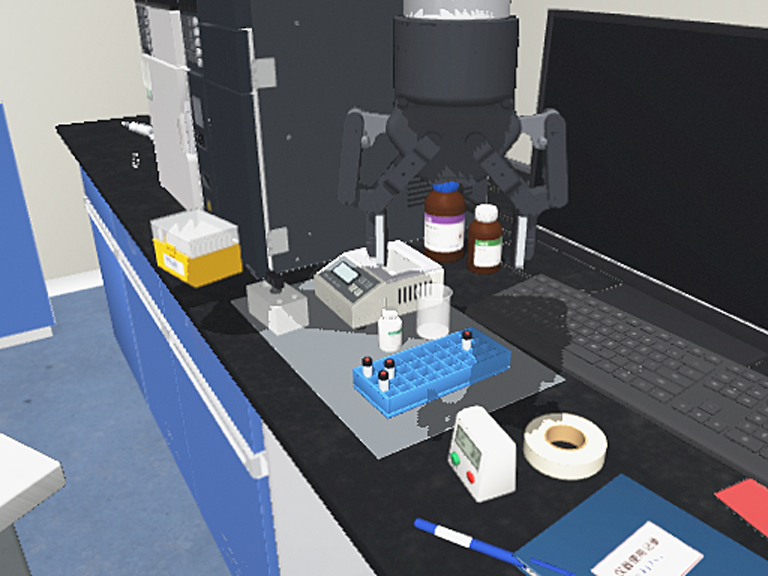

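The top view shows the block at (295,292)/1.5, heater (362,225)/1.5, beaker (431,257)/1.5, bottle (408,293)/1.5 and the rack (460,322)/1.5 with the lone vial at (473,289)/1.5. I'll zoom in to measure.

```bash
python3 - <<'E'
from h import *
import pickle
c=pickle.load(open('top0.pkl','rb')); save(c,'topcrop.png',(155,105,345,255),4)
E
```

```text
(no output)
```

View pics/topcrop.png

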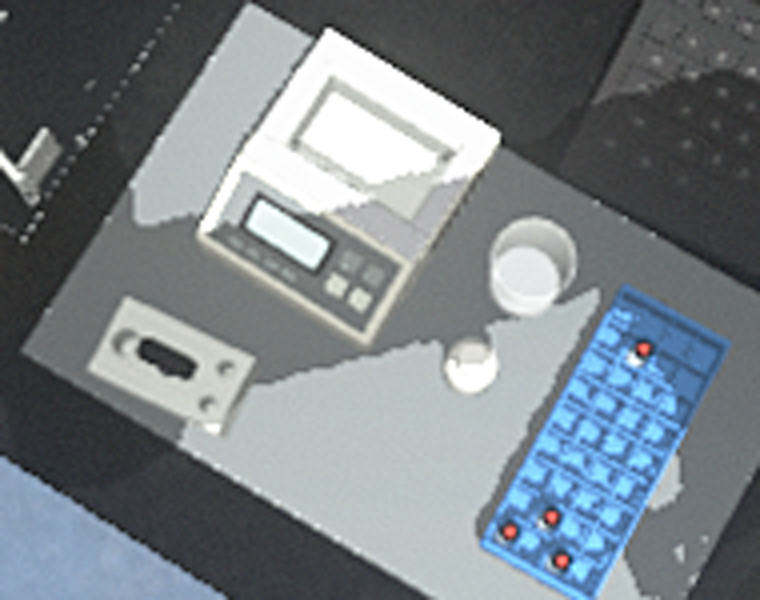

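```bash
cat > m.py <<'E'
from h import *
import pickle
from scipy.optimize import least_squares
c=pickle.load(open('top0.pkl','rb'))
def o(p): return (155+(p[0]+.5)/4-.5,105+(p[1]+.5)/4-.5)
def fit(name,pts):  # (crop px, local xyz)
    W=np.array([at_z(c,o(p),l[2])[:2] for p,l in pts]); L=np.array([l[:2] for p,l in pts])
    def tr(q): 
        C,S=np.cos(q[2]),np.sin(q[2]); return L@np.array([[C,S],[-S,C]])+q[:2]
    r=least_squares(lambda q:(tr(q)-W).ravel(),[*W.mean(0),-.5],loss='soft_l1',f_scale=.002)
    print(name,r.x[:2],np.degrees(r.x[2]),'res mm',((tr(r.x)-W)*1e3).round(1).tolist()); return r.x
if __name__=='__main__':
    fit('block',[((127,297),(.023,.04,.04)),((255,357),(.023,-.04,.04)),((90,371),(-.023,.04,.04)),((125,343),(0,.028,.04)),((226,369),(.0,-.028,.04)),((207,405),(-.0,-.028,.04)),((167,358),(0,0,.065))])
    fit('heater',[((328,30),(.07,.058,.06)),((500,135),(.07,-.058,.06)),((330,78),(.0485,.0415,.06)),((458,152),(.0485,-.0415,.06)),((290,140),(-.0005,.0415,.06)),((418,220),(-.0005,-.0415,.06))])
    fit('rack',[((622,287),(.035,.085,.026)),((730,342),(.035,-.085,.026)),((730,342),(.035,.085,.026))][:1]+[((730,342),(.035,.085,.026))])
    for n,p,z in [('vialcap',(644,350),.039),('rackA',(622,287),.026),('rackB',(730,342),.026),('rackC',(482,545),.026),('rackD',(595,598),.026),('bottle',(471,355),.052),('beaker rim',(534,258),.058)]: print(n,at_z(c,o(p),z))
E
python3 m.py
```

```text
block [ 0.4807 -0.1753] -23.4121868626715 res mm [[-0.2, 0.4], [-0.2, -0.5], [-0.1, 0.8], [-0.0, -1.1], [-9.4, 4.0], [11.0, -5.5], [0.6, 0.4]]
heater [ 0.5813 -0.2705] -29.805229946042473 res mm [[0.3, 0.2], [0.8, -2.4], [1.6, -1.3], [1.0, -0.7], [-4.1, 2.2], [-1.9, 2.4]]
rack [ 0.4596 -0.5269] -18.822376135763342 res mm [[-15.1, -30.9], [15.0, 30.9]]
vialcap [ 0.4968 -0.4374  0.039 ]
rackA [ 0.5352 -0.4269  0.026 ]
rackB [ 0.5052 -0.4886  0.026 ]
rackC [ 0.3868 -0.3495  0.026 ]
rackD [ 0.3594 -0.4124  0.026 ]
bottle [ 0.4888 -0.3399  0.052 ]
beaker rim [ 0.5431 -0.3733  0.058 ]
```

```bash
cat > ov.py <<'E'
from m import *
def T(q,L):
    C,S=np.cos(q[2]),np.sin(q[2]); L=np.array(L,float); r=L.copy(); r[:,:2]=L[:,:2]@np.array([[C,S],[-S,C]])+q[:2]; return r
def rect(x0,x1,y0,y1,z): return [(x0,y0,z),(x1,y0,z),(x1,y1,z),(x0,y1,z)]
def crop(c,box,s,items):
    f=cv2.resize(c['frame'][box[1]:box[3],box[0]:box[2],::-1],None,fx=s,fy=s,interpolation=cv2.INTER_CUBIC).copy()
    for q,L,col in items:
        p=(proj(c,T(q,L))+.5-np.array(box[:2]))*s-.5
        cv2.polylines(f,[np.round(p*16).astype(np.int32)],True,col,1,cv2.LINE_AA,4)
    return f
E
cat > r.py <<'E'
from ov import *
H=fit('heater',[((328,30),(.07,.058,.06)),((500,135),(.07,-.058,.06)),((330,78),(.0515,.0445,.06)),((458,152),(.0515,-.0445,.06)),((290,140),(-.0035,.0445,.06)),((418,220),(-.0035,-.0445,.06))])
B=fit('block',[((127,297),(.023,.04,.04)),((255,357),(.023,-.04,.04)),((90,371),(-.023,.04,.04)),((125,343),(0,.028,.04)),((216.5,387),(0,-.028,.04)),((167,358),(0,0,.065))])
it=[(H,rect(-.0035,.0515,-.0445,.0445,.06),(0,0,255)),(H,rect(-.0005,.0485,-.0415,.0415,.056),(0,160,0)),(H,rect(-.07,.07,-.058,.058,0),(255,0,0)),
(B,rect(-.023,.023,-.04,.04,.04),(0,0,255)),(B,rect(-.023,.023,-.04,.04,0),(255,0,0)),(B,rect(-.006,.006,-.016,.016,.065),(0,255,255))]
a=crop(c,(165,105,290,215),4.4,it)
s=pickle.load(open('scene0.pkl','rb'))
b=crop(s,(160,155,305,225),5.4,it)
cv2.imwrite('pics/ovt.png',a); cv2.imwrite('pics/ovs.png',b); print(a.shape,b.shape)
E
python3 r.py
```

```text
heater [ 0.5813 -0.27  ] -30.137637207354892 res mm [[0.3, 0.1], [0.3, -2.2], [5.8, -0.1], [1.7, -4.5], [-5.0, 6.6], [-6.2, 1.9]]
block [ 0.4806 -0.1751] -23.699372191204336 res mm [[-0.2, 0.4], [-0.6, -0.4], [-0.1, 1.0], [-0.1, -1.0], [0.5, -0.6], [0.4, 0.5]]
(484, 550, 3) (378, 783, 3)
```

View pics/ovt.png

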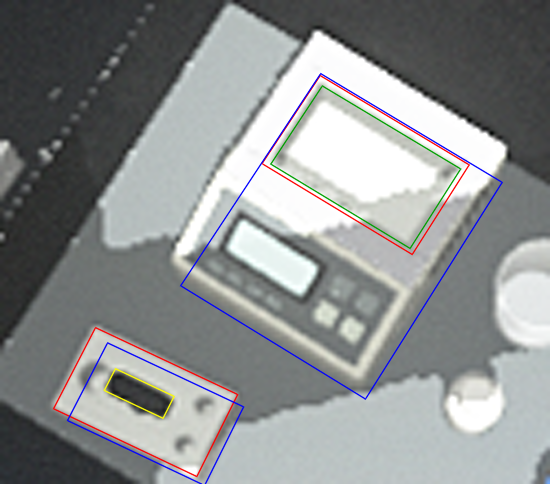

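View pics/ovs.png

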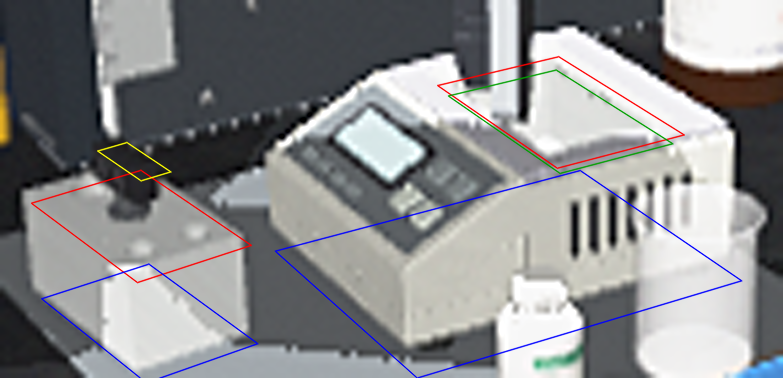

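The overlays agree in the top view for the block, but the scene view is off by several pixels for the heater. I need finer heater features, so I'll zoom both views into one picture.

```bash
cat > z.py <<'E'
from ov import *
s=pickle.load(open('scene0.pkl','rb'))
def z(c,box,k,gam=1.8):
    f=cv2.resize(c['frame'][box[1]:box[3],box[0]:box[2],::-1],None,fx=k,fy=k,interpolation=cv2.INTER_LINEAR)
    f=(255*(f/255.)**gam).astype(np.uint8)
    for u in range(box[0],box[2],10):
        cv2.line(f,(int((u-box[0]+.5)*k),0),(int((u-box[0]+.5)*k),6),(0,0,255),2); cv2.putText(f,str(u),(int((u-box[0]+.5)*k)+2,16),0,.38,(0,0,255),1)
    for v in range(box[1],box[3],10):
        cv2.line(f,(0,int((v-box[1]+.5)*k)),(6,int((v-box[1]+.5)*k)),(0,0,255),2); cv2.putText(f,str(v),(8,int((v-box[1]+.5)*k)+4),0,.38,(0,0,255),1)
    return f
a=z(c,(200,108,285,194),7); b=z(s,(205,155,300,226),7,1.3)[:,:]
h=600
A=np.zeros((600,800,3),np.uint8); A[:,:400]=0
b2=z(s,(208,155,298,222),8.8,1.3)
cv2.imwrite('pics/za.png',a); cv2.imwrite('pics/zb.png',b2); print(a.shape,b2.shape)
E
python3 z.py
```

```text
(602, 595, 3) (590, 792, 3)
```

View pics/za.png

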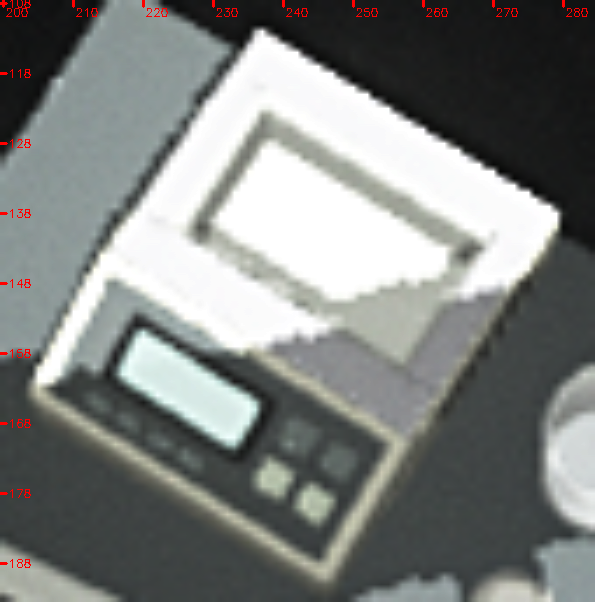

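View pics/zb.png

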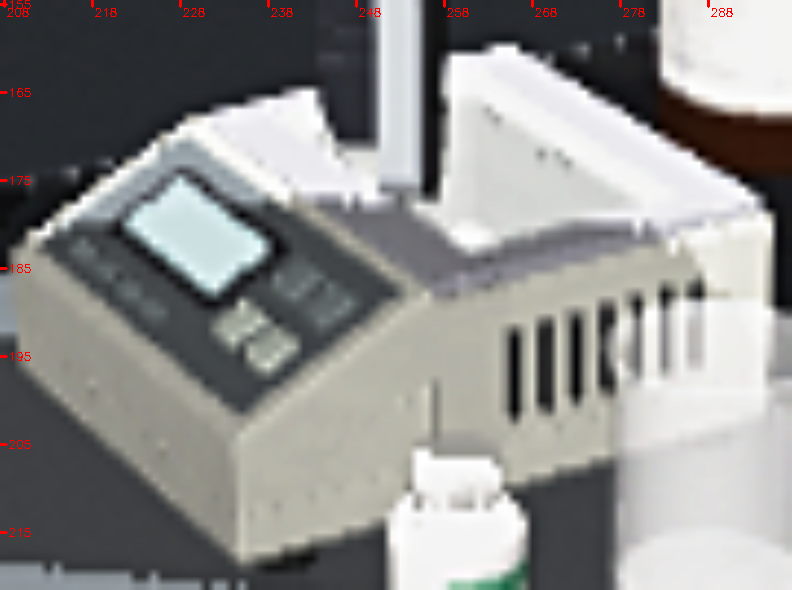

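```bash
cat > t.py <<'E'
from ov import *
s=pickle.load(open('scene0.pkl','rb'))
za=lambda p:(200+(p[0]+.5)/7-.5,108+(p[1]+.5)/7-.5)
zb=lambda p:(208+(p[0]+.5)/8.8-.5,155+(p[1]+.5)/8.8-.5)
ovt=lambda p:(165+(p[0]+.5)/4.4-.5,105+(p[1]+.5)/4.4-.5)
ovs=lambda p:(160+(p[0]+.5)/5.4-.5,155+(p[1]+.5)/5.4-.5)
def tri(n,a,b):
    P=[np.hstack([k['R'],k['t'][:,None]]) for k in(c,s)]
    X=cv2.triangulatePoints(P[0],P[1],und(c,a),und(s,b)).ravel(); X=X[:3]/X[3]
    print(n,X,'reproj err px',(proj(c,X)-a)[0],(proj(s,X)-b)[0]); return X
tri('deck back-right',za((560,212)),zb((768,210)))
tri('deck back-left',za((260,28)),zb((505,45)))
tri('panel/deck right',za((408,440)),zb((430,298)))
tri('front-left top',za((35,385)),zb((15,250)))
tri('front-right top',za((325,580)),zb((240,430)))
tri('lcd tl',za((138,318)),zb((182,170)))
tri('lcd br',za((238,452)),zb((210,300)))
tri('block top R',ovt((238,394)),ovs((248,235)))
tri('block top L',ovt((53,409)),ovs((22,190)))
tri('smallwell near',ovt((206,403)),ovs((197,230)))
tri('smallwell far',ovt((183,444)),ovs((143,247)))
r=[at_z(c,za(p),.06) for p in((265,110),(485,243),(405,367),(188,235))]; print(np.array(r),np.mean(r,0),[np.linalg.norm(r[i]-r[i-1]) for i in range(4)])
y=r[0]-r[1]+r[3]-r[2]; print('yaw',np.degrees(np.arctan2(-y[0],y[1]))); x=r[0]-r[3]+r[1]-r[2]; print(np.degrees(np.arctan2(x[1],x[0])))
print('front bottom R scene z0',at_z(s,zb((240,562)),0),'top',at_z(c,za((325,582)),0))
print('scene back-right',at_z(s,zb((768,210)),.06),'top',at_z(c,za((560,212)),.06))
print('block scene',[at_z(s,ovs(p),.04) for p in((248,235),(22,190))],[at_z(c,ovt(p),.04) for p in((238,394),(53,409))])
E
python3 t.py
```

```text
deck back-right [ 0.6117 -0.3513  0.063 ] reproj err px [-0.6855  0.3878] [ 0.8626 -0.1829]
deck back-left [ 0.6688 -0.2537  0.0648] reproj err px [-0.851   0.5174] [ 1.0078 -0.1834]
panel/deck right [ 0.5363 -0.3053  0.0622] reproj err px [-0.5387  0.3391] [ 0.7226 -0.1186]
front-left top [ 0.5547 -0.1844  0.0402] reproj err px [-1.0388  0.7382] [ 1.3668 -0.1563]
front-right top [ 0.4948 -0.2811  0.0429] reproj err px [-0.2658  0.1775] [ 0.3742 -0.0504]
lcd tl [ 0.5731 -0.219   0.0606] reproj err px [-0.6807  0.4586] [ 0.8725 -0.1179]
lcd br [ 0.5329 -0.2515  0.0512] reproj err px [-0.7112  0.478 ] [ 0.957  -0.1307]
block top R [ 0.4845 -0.2214  0.0445] reproj err px [-0.1853  0.1329] [ 0.2603 -0.0263]
block top L [ 0.4733 -0.1294  0.0463] reproj err px [-0.4998  0.3972] [ 0.6957 -0.0391]
smallwell near [ 0.4787 -0.2049  0.0453] reproj err px [-0.5917  0.4354] [ 0.8339 -0.0781]
smallwell far [ 0.4583 -0.1952  0.0452] reproj err px [-0.2366  0.1781] [ 0.3388 -0.0267]
[[ 0.6444 -0.2579  0.06  ]
 [ 0.6026 -0.3293  0.06  ]
 [ 0.5612 -0.305   0.06  ]
 [ 0.6021 -0.235   0.06  ]] [ 0.6026 -0.2818  0.06  ] [np.float64(0.04815418310020149), np.float64(0.08276057268385728), np.float64(0.0480476868743212), np.float64(0.0810368096015272)]
yaw -30.320254513962002
-29.44247548013872
front bottom R scene z0 [ 0.5102 -0.2693  0.    ] top [ 0.5021 -0.2811  0.    ]
scene back-right [ 0.6163 -0.3474  0.06  ] top [ 0.6136 -0.353   0.06  ]
block scene [array([ 0.4915, -0.2156,  0.04  ]), array([ 0.4826, -0.1193,  0.04  ])] [array([ 0.4856, -0.2214,  0.04  ]), array([ 0.4752, -0.1293,  0.04  ])]
```

Both cameras share a few mm of relative bias. The top view gives the right sizes (block 46×80, recess 48×82), so I'll use it and calibrate on the pinch. Next is the planner.

```bash
cat > plan.py <<'E'
import sys,numpy as np
from plant import get_state
from scipy.spatial.transform import Rotation as Ro
def plan(tgts,smax=.04,rmax=.118,start=None):
    """tgts: (x,y,z,phi_deg (tool x heading),grip[,smax]); prints calls of 5 rows"""
    s=get_state(); p=np.array(s['ee_pos']) if start is None else np.array(start[:3]); R=np.array(s['ee_rot'])
    rows=[]
    for t in tgts:
        sm=t[5] if len(t)>5 else smax
        f=np.radians(t[3]); G=np.array([[np.cos(f),np.sin(f),0],[np.sin(f),-np.cos(f),0],[0,0,-1]])
        d=np.array(t[:3])-p; w=Ro.from_matrix(R.T@G).as_rotvec()
        n=max(1,int(np.ceil(max(np.linalg.norm(d)/sm,np.linalg.norm(w)/rmax))))
        for i in range(n):
            w=Ro.from_matrix(R.T@G).as_rotvec()/(n-i); dl=(R.T@(np.array(t[:3])-p))/(n-i)
            row=[t[4],*np.round(dl,4),*np.round(w,4)]; rows.append([float(v)+0. for v in row])
            p=p+R@np.round(dl,4); R=R@Ro.from_rotvec(np.round(w,4)).as_matrix()
    for i in range(0,len(rows),5): print('['+','.join('['+','.join('%g'%v for v in r)+']' for r in rows[i:i+5])+']')
E
python3 - <<'E'
from h import *; import pickle
c=pickle.load(open('top0.pkl','rb'))
for p in((243,243),(170,145),(330,85)): print('stack',at_z(c,(p[0]/1.5,p[1]/1.5),0.0))
from plan import *
plan([(.4806,-.1751,.21,66.3,1),(.4806,-.1751,.08,66.3,1),(.4806,-.1751,.045,66.3,1,.02)])
E
```

```text
stack [ 0.5645 -0.0822  0.    ]
stack [0.722  0.0448 0.    ]
stack [ 0.8366 -0.2062  0.    ]
[[1,0.0325,-0.0189,0.0019,-0.0002,-0.0001,-0.0644],[1,0.0336,-0.0168,0.0019,-0.0002,-0.0001,-0.0644],[1,0.0346,-0.0146,0.0019,-0.0001,-0.0001,-0.0644],[1,0.0355,-0.0123,0.0019,-0.0002,-0.0001,-0.0644],[1,0.0362,-0.01,0.0019,-0.0001,-0.0001,-0.0644]]
[[1,0.0368,-0.0077,0.0019,-0.0002,-0.0001,-0.0644],[1,0.0372,-0.0053,0.0018,-0.0002,0,-0.0644],[1,0.0374,-0.0029,0.0019,-0.0001,-0.0001,-0.0644],[1,0.0376,-0.0005,0.0018,-0.0002,0,-0.0644],[1,0.0375,0.0019,0.0019,-0.0001,-0.0001,-0.0644]]
[[1,0.0373,0.0044,0.0018,-0.0002,0,-0.0643],[1,0,0,0.0325,0,0,0],[1,0,0,0.0325,0,0,0],[1,0,0,0.0325,0,0,0],[1,0,0,0.0325,0,0,0]]
[[1,0,0,0.0175,0,0,0],[1,0,0,0.0175,0,0,0]]
```

>>> carry_out(increments=[[1, 0.0325, -0.0189, 0.0019, -0.0002, -0.0001, -0.0644], [1, 0.0336, -0.0168, 0.0019, -0.0002, -0.0001, -0.0644], [1, 0.0346, -0.0146, 0.0019, -0.0001, -0.0001, -0.0644], [1, 0.0355, -0.0123, 0.0019, -0.0002, -0.0001, -0.0644], [1, 0.0362, -0.01, 0.0019, -0.0001, -0.0001, -0.0644]])

```text
time: 0.52
ee_pos: [0.3551, -0.3607, 0.2212]
ee_rot: [[0.716, 0.698, -0.0], [0.698, -0.716, -0.0], [-0.0, -0.0, -1.0]]
wrist_force: [0.6, -0.6, 0.2]
width: 0.0855
```

>>> carry_out(increments=[[1, 0.0368, -0.0077, 0.0019, -0.0002, -0.0001, -0.0644], [1, 0.0372, -0.0053, 0.0018, -0.0002, 0, -0.0644], [1, 0.0374, -0.0029, 0.0019, -0.0001, -0.0001, -0.0644], [1, 0.0376, -0.0005, 0.0018, -0.0002, 0, -0.0644], [1, 0.0375, 0.0019, 0.0019, -0.0001, -0.0001, -0.0644]])

```text
time: 0.93
ee_pos: [0.4602, -0.2049, 0.2119]
ee_rot: [[0.457, 0.889, 0.0], [0.889, -0.457, -0.001], [-0.001, 0.001, -1.0]]
wrist_force: [0.9, -0.3, 0.1]
width: 0.0854
```

>>> carry_out(increments=[[1, 0.0373, 0.0044, 0.0018, -0.0002, 0, -0.0643], [1, 0, 0, 0, 0, 0, 0], [1, 0, 0, 0, 0, 0, 0]])

```text
time: 1.18
ee_pos: [0.4812, -0.1739, 0.2098]
ee_rot: [[0.399, 0.917, -0.001], [0.917, -0.399, -0.001], [-0.002, 0.0, -1.0]]
wrist_force: [-0.6, -0.9, -1.0]
width: 0.0855
```

```bash
python3 - <<'E'
from plan import *
plan([(.4806,-.1751,.08,66.3,1),(.4806,-.1751,.045,66.3,1,.02)])
E
```

```text
[[1,-0.0003,0,0.0325,0,0.0004,0.0009],[1,-0.0003,0,0.0324,0,0.0004,0.0009],[1,-0.0003,0,0.0325,0,0.0004,0.0009],[1,-0.0003,-0.0001,0.0324,0.0001,0.0004,0.0009],[1,0,0,0.0175,0,0,0]]
[[1,0,0,0.0175,0,0,0]]
```

>>> carry_out(increments=[[1, 0, 0, 0.0325, 0, 0, 0], [1, -0.0005, 0, 0.0324, 0, 0.001, 0.002], [1, -0.0005, 0, 0.0325, 0, 0.001, 0.002], [1, 0, 0, 0.0324, 0, 0, 0], [1, 0, 0, 0.0175, 0, 0, 0]])

```text
time: 1.6
ee_pos: [0.4774, -0.177, 0.0596]
ee_rot: [[0.408, 0.913, -0.003], [0.913, -0.408, 0.002], [0.0, -0.004, -1.0]]
wrist_force: [-0.3, 0.3, -0.2]
width: 0.0853
```

>>> carry_out(increments=[[1, 0, 0, 0.0165, 0, 0, 0], [0, 0, 0, 0, 0, 0, 0], [-1, 0, 0, 0, 0, 0, 0], [-1, 0, 0, 0, 0, 0, 0], [-1, 0, 0, 0, 0, 0, 0]])

```text
time: 2.02
ee_pos: [0.4817, -0.1779, 0.0481]
ee_rot: [[0.406, 0.914, 0.004], [0.914, -0.406, -0.001], [0.0, 0.004, -1.0]]
wrist_force: [-0.1, -0.6, 0.3]
width: 0.0388
```

>>> carry_out(increments=[[-1, 0, 0, 0, 0, 0, 0], [-1, 0, 0, 0, 0, 0, 0], [-1, 0, 0, 0, 0, 0, 0]])

```text
time: 2.27
ee_pos: [0.4812, -0.1772, 0.0475]
ee_rot: [[0.406, 0.914, 0.003], [0.914, -0.406, -0.001], [0.0, 0.003, -1.0]]
wrist_force: [-0.3, 0.2, 5.0]
width: 0.0103
```

>>> carry_out(increments=[[-1, 0, 0, 0, 0, 0, 0], [-1, 0, 0, 0, 0, 0, 0]])

```text
time: 2.43
ee_pos: [0.4812, -0.1771, 0.0475]
ee_rot: [[0.406, 0.914, 0.003], [0.914, -0.406, -0.001], [0.0, 0.003, -1.0]]
wrist_force: [-2.3, -0.5, 6.1]
width: 0.0106
```

```bash
python3 - <<'E'
from ov import *
B=[.4806,-.1751,np.radians(-23.7)]
it=[(B,rect(-.023,.023,-.04,.04,.04),(0,0,255)),(B,rect(-.006,.006,-.016,.016,.065),(0,255,255))]
t=cam('top');s=cam('scene');pickle.dump((t,s),open('g1.pkl','wb'))
a=crop(t,(165,160,265,245),5,it); b=crop(s,(155,165,235,235),7,it)[:425]
h=max(len(a),len(b)); A=np.zeros((h,a.shape[1]+b.shape[1],3),np.uint8); A[:len(a),:a.shape[1]]=a; A[:len(b),a.shape[1]:]=b
A=A[:,:]; A=cv2.resize(A,None,fx=.75,fy=.75); cv2.imwrite('pics/g1.png',A); print(A.shape, get_state()['width'],get_state()['ee_pos'])
E
```

```text
(319, 795, 3) 0.010327958757768017 [ 0.4812 -0.1771  0.0475]
```

View pics/g1.png

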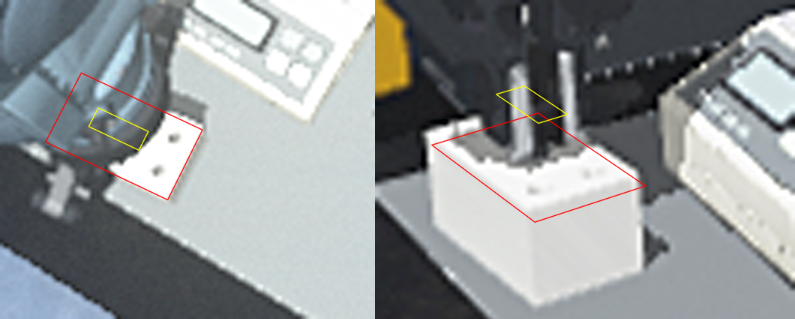

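The top picture shows the block still on its outline, with the small wells at raw (211,196) and (206,205), unchanged within about 0.3 px. So the top camera's bias is about 1 mm, and the grip is on the bar, about 1.6 mm towards -y. Now I'll lift and carry.

```bash
python3 - <<'E'
from plan import *
plan([(.4812,-.1771,.14,66.05,-1,.03),(.6031,-.2839,.14,60.1,-1,.03)])
E
```

```text
[[-1,0,0.0001,-0.0231,0.0007,0,0.0001],[-1,0,0,-0.0231,0.0007,0,0.0001],[-1,0,0,-0.0231,0.0007,0,0.0001],[-1,0.0001,0.0001,-0.0232,0.0007,-0.0001,0],[-1,-0.008,0.0258,0,0,0,0.0173]]
[[-1,-0.0076,0.0259,0,0,0,0.0173],[-1,-0.0071,0.0261,0,0,0,0.0173],[-1,-0.0067,0.0262,0,0,0,0.0173],[-1,-0.0062,0.0262,0,0,0,0.0173],[-1,-0.0058,0.0264,0,0,0,0.0174]]
```

>>> carry_out(increments=[[-1, 0, 0, -0.023, 0, 0, 0], [-1, 0, 0, -0.023, 0.001, 0, 0], [-1, 0, 0, -0.023, 0.001, 0, 0], [-1, 0, 0, -0.023, 0.001, 0, 0], [-1, 0, 0, 0, 0, 0, 0]])

```text
time: 2.95
ee_pos: [0.4831, -0.1779, 0.1425]
ee_rot: [[0.405, 0.914, 0.005], [0.914, -0.405, -0.002], [0.0, 0.005, -1.0]]
wrist_force: [1.5, 0.3, -3.1]
width: 0.0102
```

>>> carry_out(increments=[[-1, -0.008, 0.0258, 0, 0, 0, 0.0173], [-1, -0.0076, 0.0259, 0, 0, 0, 0.0173], [-1, -0.0071, 0.0261, 0, 0, 0, 0.0173], [-1, -0.0067, 0.0262, 0, 0, 0, 0.0173], [-1, -0.0062, 0.0262, 0, 0, 0, 0.0173]])

```text
time: 3.37
ee_pos: [0.5822, -0.2659, 0.1362]
ee_rot: [[0.484, 0.875, -0.004], [0.875, -0.484, 0.003], [0.001, -0.004, -1.0]]
wrist_force: [0.7, -0.3, -2.1]
width: 0.0101
```

>>> carry_out(increments=[[-1, -0.0058, 0.0264, 0, 0, 0, 0.0174], [-1, 0, 0, 0, 0, 0, 0], [-1, 0, 0, 0, 0, 0, 0]])

```text
time: 3.62
ee_pos: [0.6024, -0.284, 0.1355]
ee_rot: [[0.499, 0.867, -0.004], [0.867, -0.499, 0.003], [0.001, -0.005, -1.0]]
wrist_force: [-0.4, 0.8, -3.1]
width: 0.0107
```

```bash
python3 - <<'E'
from ov import *
from plan import *
s=get_state(); print(s['ee_pos'],s['ee_rot'],s['width'],s['wrist_force'],s['joint_pos'])
plan([(.6031,-.2839,.115,60.1,-1,.01)])
t=cam('top');k=cam('scene');pickle.dump((t,k),open('g2.pkl','wb'))
save(k,'g2.png',(200,110,300,215),5.5)
E
```

```text
[ 0.6024 -0.284   0.1355] [[ 0.4987  0.8668 -0.0037]
 [ 0.8668 -0.4987  0.0028]
 [ 0.0006 -0.0046 -1.    ]] 0.01067267539098196 [-0.3871  0.8293 -3.1249] [-30.7046  34.7581  11.529   67.0328   0.0289  89.2081]
[[-1,0.0001,0.0002,0.0068,-0.0015,-0.0002,-0.0001],[-1,0.0001,0.0002,0.0069,-0.0015,-0.0002,-0.0001],[-1,0.0002,0.0002,0.0068,-0.0016,-0.0002,0]]
```

View pics/g2.png

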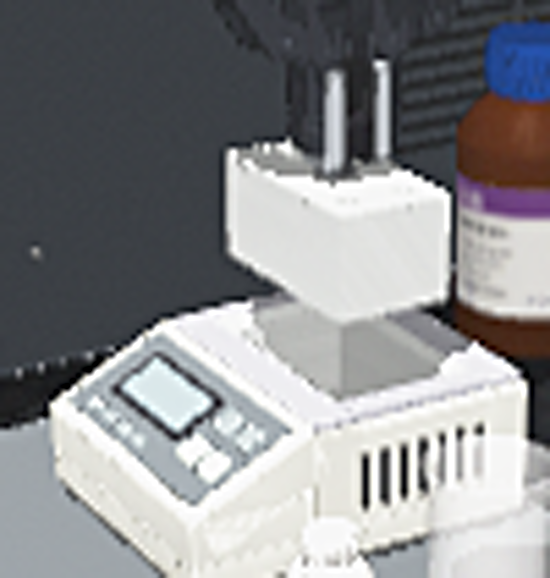

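Block is held level over the recess: near bottom corner at (345,322), recess near corner at (344,393). Checking alignment by relative projection.

```bash
python3 - <<'E'
from ov import *
t,k=pickle.load(open('g2.pkl','rb'))
obs=lambda p:np.array([200+(p[0]+.5)/5.5-.5,110+(p[1]+.5)/5.5-.5])
H=[.6031,-.2825,np.radians(-29.9)]; y=.023
b=[(-.023,.04),(-.023,-.04),(.023,-.04)]; m=[(-.0275,.0445),(-.0275,-.0445),(.0275,-.0445)]; m2=[(-.0245,.0415),(-.0245,-.0415),(.0245,-.0415)]
ob=[(228,262),(345,322),(448,300)]; om=[(255,310),(345,395),(470,350)]
for nm,L,z,O in(('block',b,.088,ob),('mouth',m,.06,om),('inner',m2,.06,om)):
    P=proj(k,T(H,[(*l,z) for l in L])); print(nm,[(obs(o)-p).round(1).tolist() for o,p in zip(O,P)])
P0=proj(k,T(H,[(0,0,.088),(.005,0,.088),(0,.005,.088),(0,0,.093)]));print('px per 5mm x,y,z',(P0[1:]-P0[0]).round(2))
E
```

```text
block [[-2.5, -0.8], [-1.7, -2.8], [-2.7, -2.0]]
mouth [[5.0, -4.3], [-0.9, -4.1], [-1.6, -6.1]]
inner [[3.1, -4.5], [-1.4, -3.2], [0.5, -5.9]]
px per 5mm x,y,z [[ 2.1  -0.5 ]
 [-1.3  -0.79]
 [-0.01 -2.3 ]]
```

>>> carry_out(increments=[[-1, 0, 0.0007, 0.007, -0.002, 0, 0], [-1, 0, 0, 0.007, -0.002, 0, 0], [-1, 0, 0, 0.006, 0, 0, 0], [-1, 0, 0, 0, 0, 0, 0]])

```text
time: 4.05
ee_pos: [0.6015, -0.2828, 0.1162]
ee_rot: [[0.498, 0.867, -0.001], [0.867, -0.498, 0.001], [0.0, -0.001, -1.0]]
wrist_force: [-1.2, 0.5, -3.2]
width: 0.0106
```

>>> carry_out(increments=[[-1, 0, 0, 0.003, 0, 0, 0], [-1, 0, 0, 0.003, 0, 0, 0], [-1, 0, 0, 0.002, 0, 0, 0], [-1, 0, 0, 0.002, 0, 0, 0], [-1, 0, 0, 0, 0, 0, 0]])

```text
time: 4.47
ee_pos: [0.6029, -0.2839, 0.1079]
ee_rot: [[0.498, 0.867, 0.002], [0.867, -0.498, -0.001], [0.0, 0.002, -1.0]]
wrist_force: [0.4, 1.4, -2.8]
width: 0.0102
```

>>> carry_out(increments=[[-1, 0, 0, 0.002, 0, 0, 0], [-1, 0, 0, 0.002, 0, 0, 0], [-1, 0, 0, 0, 0, 0, 0]])

```text
time: 4.72
ee_pos: [0.603, -0.2839, 0.1039]
ee_rot: [[0.498, 0.867, 0.002], [0.867, -0.498, -0.001], [0.0, 0.002, -1.0]]
wrist_force: [-0.8, 0.4, -2.8]
width: 0.0107
```

>>> carry_out(increments=[[-1, 0, 0, 0.002, 0, 0, 0], [-1, 0, 0, 0.002, 0, 0, 0], [-1, 0, 0, 0, 0, 0, 0]])

```text
time: 4.97
ee_pos: [0.603, -0.2837, 0.0998]
ee_rot: [[0.498, 0.867, 0.002], [0.867, -0.498, -0.0], [0.001, 0.002, -1.0]]
wrist_force: [0.5, 0.3, -4.0]
width: 0.0103
```

>>> carry_out(increments=[[-1, 0, 0, 0.003, 0, 0, 0], [-1, 0, 0, 0.003, 0, 0, 0], [-1, 0, 0, 0, 0, 0, 0]])

```text
time: 5.22
ee_pos: [0.6034, -0.284, 0.0938]
ee_rot: [[0.498, 0.867, 0.003], [0.867, -0.498, -0.001], [0.001, 0.003, -1.0]]
wrist_force: [1.5, -0.6, -4.5]
width: 0.0105
```

>>> carry_out(increments=[[-1, 0, 0, 0.003, 0, 0, 0], [-1, 0, 0, 0.003, 0, 0, 0], [-1, 0, 0, 0, 0, 0, 0]])

```text
time: 5.47
ee_pos: [0.6038, -0.2842, 0.0881]
ee_rot: [[0.498, 0.867, 0.004], [0.867, -0.498, -0.001], [0.001, 0.004, -1.0]]
wrist_force: [3.4, -1.7, -4.0]
width: 0.0106
```

>>> carry_out(increments=[[-1, 0, 0, 0.003, 0, 0, 0], [-1, 0, 0, 0.003, 0, 0, 0], [-1, 0, 0, 0, 0, 0, 0]])

```text
time: 5.72
ee_pos: [0.6038, -0.2843, 0.0821]
ee_rot: [[0.498, 0.867, 0.003], [0.867, -0.498, -0.001], [0.001, 0.004, -1.0]]
wrist_force: [4.1, -0.9, -3.3]
width: 0.0107
```

>>> carry_out(increments=[[-1, 0, 0, 0.003, 0, 0, 0], [-1, 0, 0, 0.003, 0, 0, 0], [-1, 0, 0, 0, 0, 0, 0]])

```text
time: 5.97
ee_pos: [0.6036, -0.2841, 0.0758]
ee_rot: [[0.498, 0.867, 0.003], [0.867, -0.498, -0.001], [0.001, 0.003, -1.0]]
wrist_force: [5.7, -1.4, -4.2]
width: 0.0107
```

>>> carry_out(increments=[[-1, 0, 0, 0.003, 0, 0, 0], [-1, 0, 0, 0.002, 0, 0, 0], [-1, 0, 0, 0, 0, 0, 0]])

```text
time: 6.22
ee_pos: [0.6036, -0.2841, 0.0709]
ee_rot: [[0.498, 0.867, 0.003], [0.867, -0.498, -0.001], [0.001, 0.003, -1.0]]
wrist_force: [6.4, -2.0, -1.9]
width: 0.0105
```

>>> carry_out(increments=[[-1, 0, 0, 0.002, 0, 0, 0], [-1, 0, 0, 0.0015, 0, 0, 0], [-1, 0, 0, 0, 0, 0, 0]])

```text
time: 6.47
ee_pos: [0.6035, -0.2841, 0.0676]
ee_rot: [[0.498, 0.867, 0.003], [0.867, -0.498, -0.001], [0.001, 0.003, -1.0]]
wrist_force: [5.4, -1.6, -2.3]
width: 0.0106
```

>>> carry_out(increments=[[-1, 0, 0, 0.002, 0, 0, 0], [-1, 0, 0, 0, 0, 0, 0]])

```text
time: 6.63
ee_pos: [0.6035, -0.2841, 0.0675]
ee_rot: [[0.498, 0.867, 0.003], [0.867, -0.498, -0.001], [0.0, 0.004, -1.0]]
wrist_force: [2.6, 1.1, 8.2]
width: 0.0107
```

>>> carry_out(increments=[[-1, 0, 0, 0.002, 0, 0, 0], [-1, 0, 0, 0.001, 0, 0, 0], [-1, 0, 0, 0, 0, 0, 0]])

```text
time: 6.88
ee_pos: [0.6036, -0.2841, 0.0674]
ee_rot: [[0.498, 0.867, 0.005], [0.867, -0.498, -0.002], [0.0, 0.005, -1.0]]
wrist_force: [-4.5, 3.5, 23.0]
width: 0.0107
```

>>> carry_out(increments=[[-1, 0, 0, -0.003, 0, 0, 0], [0, 0, 0, 0, 0, 0, 0], [0.5, 0, 0, 0, 0, 0, 0], [1, 0, 0, 0, 0, 0, 0], [1, 0, 0, 0, 0, 0, 0]])

```text
time: 7.3
ee_pos: [0.6017, -0.2833, 0.0644]
ee_rot: [[0.498, 0.867, -0.001], [0.867, -0.498, 0.001], [0.0, -0.001, -1.0]]
wrist_force: [-0.9, -0.3, 0.0]
width: 0.0583
```

```bash
python3 - <<'E'
from plan import *
s=get_state();print(s['ee_pos'],s['wrist_force'],s['width'])
plan([(.6035,-.2841,.17,60.1,1),(.497,-.438,.19,60.1,1)])
E
```

```text
[ 0.60167729 -0.28334785  0.06444148] [-0.90134732 -0.2932576   0.00384419] 0.058287994477823776
[[1,0.0001,0.0006,-0.0352,-0.0004,0,0],[1,0.0001,0.0006,-0.0352,-0.0005,0,0.0001],[1,0.0001,0.0007,-0.0352,-0.0004,-0.0001,0],[1,-0.0373,-0.0031,-0.004,0,0,0],[1,-0.0373,-0.0031,-0.004,0,0,0]]
[[1,-0.0373,-0.0032,-0.004,0,0,0],[1,-0.0373,-0.0031,-0.004,0,0,0],[1,-0.0373,-0.0032,-0.004,0,0,0]]
```

>>> carry_out(increments=[[1, 0, 0, -0.025, 0, 0, 0], [1, 0, 0, -0.04, 0, 0, 0], [1, 0, 0, -0.04, 0, 0, 0], [1, -0.0373, -0.003, -0.004, 0, 0, 0], [1, -0.0373, -0.003, -0.004, 0, 0, 0]])

```text
time: 7.72
ee_pos: [0.5624, -0.3457, 0.1819]
ee_rot: [[0.495, 0.869, 0.006], [0.869, -0.494, -0.004], [-0.0, 0.007, -1.0]]
wrist_force: [0.0, -0.4, -1.2]
width: 0.0854
```

>>> carry_out(increments=[[0.5, -0.0373, -0.003, -0.004, 0, 0, -0.013], [0, -0.0373, -0.003, -0.004, 0, 0, -0.013], [0, -0.0373, -0.003, -0.004, 0, 0, -0.014], [0, 0, 0, 0, 0, 0, 0]])

```text
time: 8.05
ee_pos: [0.4938, -0.4448, 0.1907]
ee_rot: [[0.47, 0.883, -0.0], [0.883, -0.47, -0.004], [-0.003, 0.001, -1.0]]
wrist_force: [0.3, 0.5, 0.1]
width: 0.0425
```

```bash
python3 - <<'E'
from ov import *
from plan import *
s=get_state();print(s['ee_pos'],s['ee_rot'],s['width'])
t=cam('top');k=cam('scene');pickle.dump((t,k),open('g3.pkl','wb'))
b=cv2.resize(t['frame'][105:255,195:345,::-1],None,fx=4,fy=4,interpolation=cv2.INTER_LINEAR)
b=(255*(b/255.)**1.6).astype(np.uint8)
cv2.imwrite('pics/g3.png',b)
plan([(.4975,-.4375,.08,62.4,0),(.4975,-.4375,.031,62.4,0,.018)])
E
```

```text
[ 0.4938 -0.4448  0.1907] [[ 0.4695  0.8829 -0.0002]
 [ 0.8829 -0.4695 -0.0036]
 [-0.0033  0.0015 -1.    ]] 0.042518975322720656
[[0,0.0008,-0.0002,0.0367,0.0003,-0.0003,-0.001],[0,0.0008,-0.0002,0.0367,0.0003,-0.0004,-0.0011],[0,0.0009,-0.0002,0.0366,0.0004,-0.0003,-0.001],[0,0,0,0.0163,0,0,0],[0,0,0,0.0164,0,0,0]]
[[0,0,0,0.0163,0,0,0]]
```

View pics/g3.png

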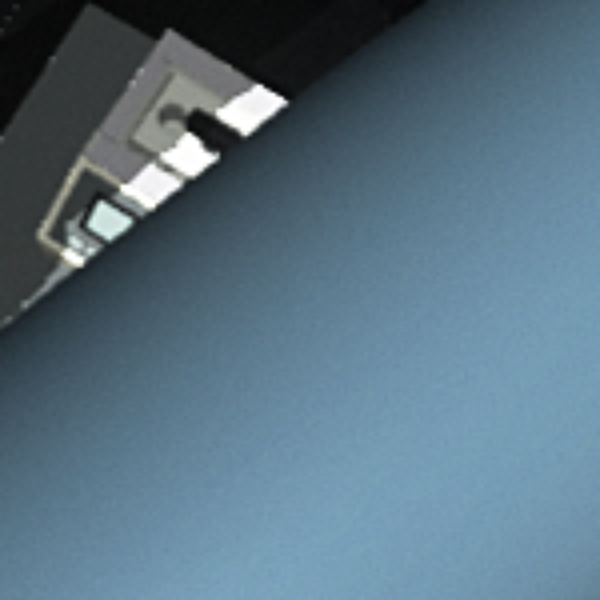

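The block sits in the recess with its large well visible at raw (238.4,133.9); the arm hides the rest. Next I'll compute the well position and approach the vial.

>>> carry_out(increments=[[0, 0, 0, 0.03, 0, 0, 0], [0, 0, 0, 0.03, 0, 0, 0], [0, 0, 0, 0.02, 0, 0, 0], [0, 0, 0, 0, 0, 0, 0], [0, 0, 0, 0, 0, 0, 0]])

```text
time: 8.57
ee_pos: [0.4979, -0.4365, 0.1091]
ee_rot: [[0.462, 0.887, -0.001], [0.887, -0.462, 0.003], [0.002, -0.002, -1.0]]
wrist_force: [-0.1, 0.0, 0.4]
width: 0.0429
```

```bash
python3 - <<'E'
from ov import *
from plan import *
t,k=pickle.load(open('g3.pkl','rb'))
print('well top cam',at_z(t,(238.4,133.9),.06), 'bar far end', at_z(t,(195+190.5/4-.5,105+112/4-.5),.085))
s=get_state();print(s['ee_pos'],s['ee_rot'],s['width'])
plan([(.4975,-.4375,.06,62.4,0,.02),(.4975,-.4375,.031,62.4,0,.01)])
E
```

```text
well top cam [ 0.6197 -0.2609  0.06  ] bar far end [ 0.615  -0.2699  0.085 ]
[ 0.4979 -0.4365  0.1091] [[ 0.4618  0.887  -0.0009]
 [ 0.887  -0.4618  0.0029]
 [ 0.0021 -0.0021 -1.    ]] 0.04286306266946993
[[0,-0.0004,0.0001,0.0164,-0.0007,-0.0007,0.0006],[0,-0.0004,0,0.0164,-0.0007,-0.0007,0.0006],[0,-0.0003,0.0001,0.0163,-0.0007,-0.0007,0.0005],[0,0,0,0.0097,0,0,0],[0,0,0,0.0097,0,0,0]]
[[0,0,0,0.0096,0,0,0]]
```

>>> carry_out(increments=[[0, -0.0004, 0.0001, 0.0164, -0.0007, -0.0007, 0.0006], [0, -0.0004, 0, 0.0164, -0.0007, -0.0007, 0.0006], [0, -0.0003, 0, 0.0163, -0.0007, -0.0007, 0.0005], [0, 0, 0, 0.009, 0, 0, 0], [0, 0, 0, 0.009, 0, 0, 0]])

```text
time: 8.98
ee_pos: [0.4991, -0.4404, 0.0446]
ee_rot: [[0.464, 0.886, 0.004], [0.886, -0.464, -0.005], [-0.002, 0.006, -1.0]]
wrist_force: [-0.2, 0.2, -0.5]
width: 0.0427
```

>>> carry_out(increments=[[0, 0, 0, 0.008, 0, 0, 0], [0, 0, 0, 0, 0, 0, 0], [0, 0, 0, 0, 0, 0, 0]])

```text
time: 9.23
ee_pos: [0.4983, -0.4402, 0.0359]
ee_rot: [[0.465, 0.886, 0.003], [0.886, -0.465, -0.004], [-0.002, 0.004, -1.0]]
wrist_force: [-0.4, 0.2, 0.3]
width: 0.0429
```

```bash
python3 - <<'E'
from ov import *
s=get_state();print(s['ee_pos'],s['wrist_force'],s['width'])
k=cam('scene');pickle.dump(k,open('g4.pkl','wb'))
save(k,'g4.png',(250,165,350,265),6)
E
```

```text
[ 0.4983 -0.4402  0.0359] [-0.4251  0.2451  0.2944] 0.042872035789971105
```

View pics/g4.png

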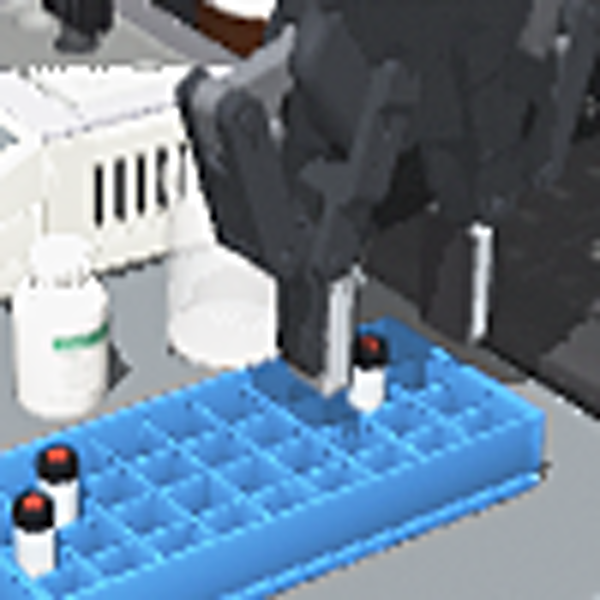

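```bash
python3 - <<'E'
from ov import *
k=pickle.load(open('g4.pkl','rb'))
f=lambda P:((proj(k,P)+.5-np.array([250,165]))*6-.5).round(0)
p=np.array([.4983,-.4402,.0359]); j=np.array([.886,-.465,0]); x=np.array([.465,.886,0])
for s in(-1,1):
  for e in(-.011,.011):
    for dz in(.005,.009): print('jaw',s,'edge',e,dz,f(p+s*.0215*j+e*x+[0,0,dz]))
print('TCP',f(p),'vial top',f([.4975,-.4375,.039]),'vial mid-cap bottom',f([.4975,-.4375,.027]))
print('5mm along jaw',f(p+.005*j)-f(p),'5mm tool x',f(p+.005*x)-f(p),'5mm z',f(p+[0,0,.005])-f(p))
E
```

```text
jaw -1 edge -0.011 0.005 [[356. 391.]]
jaw -1 edge -0.011 0.009 [[357. 378.]]
jaw -1 edge 0.011 0.005 [[308. 358.]]
jaw -1 edge 0.011 0.009 [[308. 346.]]
jaw 1 edge -0.011 0.005 [[472. 348.]]
jaw 1 edge -0.011 0.009 [[473. 336.]]
jaw 1 edge 0.011 0.005 [[422. 317.]]
jaw 1 edge 0.011 0.009 [[423. 305.]]
TCP [[389. 368.]] vial top [[380. 358.]] vial mid-cap bottom [[378. 394.]]
5mm along jaw [[14. -5.]] 5mm tool x [[-11.  -7.]] 5mm z [[  1. -15.]]
```

Vial stands between the open fingers, cap at (371,350), slightly off the pad centre line. I'll nudge 2 mm along tool x, go down to z about 0.031 and close.

>>> carry_out(increments=[[0, 0.002, -0.001, 0.005, 0, 0, 0], [0, 0, 0, 0, 0, 0, 0], [0, 0, 0, 0, 0, 0, 0]])

```text
time: 9.53
ee_pos: [0.4982, -0.4377, 0.0306]
ee_rot: [[0.465, 0.886, 0.003], [0.886, -0.465, -0.003], [-0.002, 0.004, -1.0]]
wrist_force: [0.2, 0.2, 0.3]
width: 0.0426
```

>>> carry_out(increments=[[-0.3, 0, 0, 0, 0, 0, 0], [-0.5, 0, 0, 0, 0, 0, 0], [-0.7, 0, 0, 0, 0, 0, 0], [-0.8, 0, 0, 0, 0, 0, 0], [-1, 0, 0, 0, 0, 0, 0]])

```text
time: 9.95
ee_pos: [0.4983, -0.4381, 0.0309]
ee_rot: [[0.465, 0.885, 0.003], [0.885, -0.465, -0.004], [-0.002, 0.005, -1.0]]
wrist_force: [0.3, -0.1, 1.7]
width: 0.0079
```

>>> carry_out(increments=[[-1, 0, 0, 0, 0, 0, 0], [-1, 0, 0, 0, 0, 0, 0], [-1, 0, 0, 0, 0, 0, 0], [-1, 0, 0, 0, 0, 0, 0]])

```text
time: 10.28
ee_pos: [0.4983, -0.4381, 0.0309]
ee_rot: [[0.465, 0.885, 0.003], [0.885, -0.465, -0.004], [-0.002, 0.005, -1.0]]
wrist_force: [-0.4, 0.8, 3.1]
width: 0.0076
```

>>> carry_out(increments=[[-1, 0, 0, -0.01, 0, 0, 0], [-1, 0, 0, -0.02, 0, 0, 0], [-1, 0, 0, -0.03, 0, 0, 0], [-1, 0, 0, -0.03, 0, 0, 0], [-1, 0, 0, -0.03, 0, 0, 0]])

```text
time: 10.7
ee_pos: [0.4976, -0.4372, 0.1521]
ee_rot: [[0.465, 0.885, 0.003], [0.885, -0.465, -0.003], [-0.001, 0.004, -1.0]]
wrist_force: [0.1, -0.3, 0.1]
width: 0.0078
```

```bash
python3 - <<'E'
from ov import *
from plan import *
t,_=pickle.load(open('g3.pkl','rb'))
print(t['frame'][126:144,228:252].mean(2).astype(int))
H=[.6039,-.2825,np.radians(-29.9)]
a=np.linspace(0,2*np.pi,8,endpoint=False)
print('pred well',proj(t,T(H,[(0,.028,.06)])),'block corners',proj(t,T(H,rect(-.023,.023,-.04,.04,.06))))
s=get_state();print(s['ee_pos'],s['ee_rot'],s['wrist_force'],s['width'])
plan([(.6187,-.2592,.17,60.1,-1,.025)])
E
```

```text
[[175 156 155 155 155 157 155 135 143 181 183 178 182 182 179 177 171 164
  155 154 155 154 155 153]
 [156 157 154 158 155 156 141 130 166 184 181 183 180 181 182 181 181 175
  166 161 155 152 157 157]
 [155 154 155 156 158 151 129 152 184 186 182 179 182 179 181 178 183 181
  179 176 165 157 160 157]
 [158 157 155 156 152 133 144 180 185 181 184 182 181 180 181 181 183 184
  182 180 177 172 161 150]
 [155 156 157 156 139 132 173 189 176 166 173 180 182 183 182 184 182 181
  183 185 183 180 173 151]
 [155 155 156 150 136 152 184 173 143 124 129 139 164 187 189 179 174 189
  184 181 180 178 167 225]
 [154 154 154 133 141 176 163 129 116 112 112 113 134 173 178 119  95 138
  177 191 180 236 255 255]
 [155 157 140 144 180 183 152 100 112 114 113 111 125 147 119  53  40  65
  104 140 163 253 255 255]
 [158 151 146 163 183 178 146  97 110 116 121 110 108  93  54  42  49  45
   40  61 105 194 255 255]
 [152 136 145 182 182 181 158 119 150 173 173 163 132  91  42  52  51  55
   47  45  50  83 175 240]
 [146 141 177 183 180 181 176 153 171 187 187 185 163 107  33  48  57  56
   52  51  51  5
[... 732 characters left out ...]
37.1548 134.658 ]] block corners [[257.805  158.7592]
 [268.566  141.7088]
 [238.0398 123.5725]
 [227.0827 140.3616]]
[ 0.4976 -0.4372  0.1521] [[ 0.4647  0.8855  0.0027]
 [ 0.8855 -0.4647 -0.0031]
 [-0.0015  0.0039 -1.    ]] [ 0.057  -0.2825  0.0658] 0.0077962356761039605
[[-1,0.0238,0.0027,-0.002,0.0004,0.0002,0.0043],[-1,0.0238,0.0026,-0.002,0.0004,0.0001,0.0043],[-1,0.0238,0.0025,-0.002,0.0004,0.0002,0.0043],[-1,0.0238,0.0024,-0.002,0.0004,0.0001,0.0043],[-1,0.0238,0.0024,-0.002,0.0005,0.0002,0.0043]]
[[-1,0.0238,0.0022,-0.002,0.0004,0.0001,0.0043],[-1,0.0238,0.0021,-0.002,0.0005,0.0002,0.0043],[-1,0.0238,0.0021,-0.002,0.0004,0.0001,0.0042],[-1,0.0238,0.0019,-0.002,0.0005,0.0002,0.0043]]
```

>>> carry_out(increments=[[-1, 0.0238, 0.0027, -0.002, 0.0004, 0.0002, 0.0043], [-1, 0.0238, 0.0026, -0.002, 0.0004, 0, 0.0043], [-1, 0.0238, 0.0025, -0.002, 0.0004, 0.0002, 0.0043], [-1, 0.0238, 0.0024, -0.002, 0.0004, 0, 0.0043], [-1, 0.0238, 0.0024, -0.002, 0.0005, 0.0002, 0.0043]])

```text
time: 11.12
ee_pos: [0.5656, -0.3376, 0.1612]
ee_rot: [[0.484, 0.875, 0.002], [0.875, -0.484, -0.002], [-0.001, 0.003, -1.0]]
wrist_force: [0.2, -0.1, 1.0]
width: 0.0073
```

>>> carry_out(increments=[[-1, 0.0238, 0.0022, -0.002, 0.0004, 0, 0.0043], [-1, 0.0238, 0.0021, -0.002, 0.0005, 0.0002, 0.0043], [-1, 0.0238, 0.0021, -0.002, 0.0004, 0, 0.0042], [-1, 0.0238, 0.0019, -0.002, 0.0005, 0.0002, 0.0043], [-1, 0, 0, 0, 0, 0, 0]])

```text
time: 11.53
ee_pos: [0.6213, -0.2556, 0.1693]
ee_rot: [[0.494, 0.869, 0.002], [0.869, -0.494, 0.001], [0.002, 0.002, -1.0]]
wrist_force: [-0.7, 0.7, 0.2]
width: 0.0076
```

>>> carry_out(increments=[[-1, 0, 0, 0.02, 0, 0, 0], [-1, 0, 0, 0.02, 0, 0, 0], [-1, 0, 0, 0.01, 0, 0, 0], [-1, 0, 0, 0, 0, 0, 0], [-1, 0, 0, 0, 0, 0, 0]])

```text
time: 11.95
ee_pos: [0.6181, -0.2597, 0.1181]
ee_rot: [[0.499, 0.867, -0.001], [0.867, -0.499, -0.0], [-0.001, -0.001, -1.0]]
wrist_force: [0.2, 0.2, 0.3]
width: 0.0077
```

```bash
python3 - <<'E'
from ov import *
from plan import *
s=get_state();print(s['ee_pos'],s['ee_rot'],s['wrist_force'],s['width'])
k=cam('scene');pickle.dump(k,open('g5.pkl','wb'))
b=(165,115,320,235)
f=crop(k,b,5,[])
cv2.imwrite('pics/g5.png',f); print(f.shape)
P=np.array(s['ee_pos']); g=lambda X:((proj(k,X)+.5-np.array(b[:2]))*5-.5).round(0)
print('pred vial foot',g(P+[0,0,-.025]),'vial top',g(P+[0,0,.008]),'well',g([.6187,-.2592,.06]))
plan([(.6187,-.2592,.096,60.1,-1,.008)])
E
```

```text
[ 0.6181 -0.2597  0.1181] [[ 0.499   0.8666 -0.0014]
 [ 0.8666 -0.499  -0.0001]
 [-0.0008 -0.0012 -1.    ]] [0.1867 0.1795 0.264 ] 0.0077459160573468645
(600, 775, 3)
pred vial foot [[462. 203.]] vial top [[461. 128.]] well [[462. 277.]]
[[-1,0.0002,-0.0002,0.0077,0.0003,0.0002,-0.0002],[-1,0.0002,-0.0002,0.0077,0.0003,0.0003,-0.0002],[-1,0.0003,-0.0002,0.0077,0.0003,0.0002,-0.0001]]
```

View pics/g5.png

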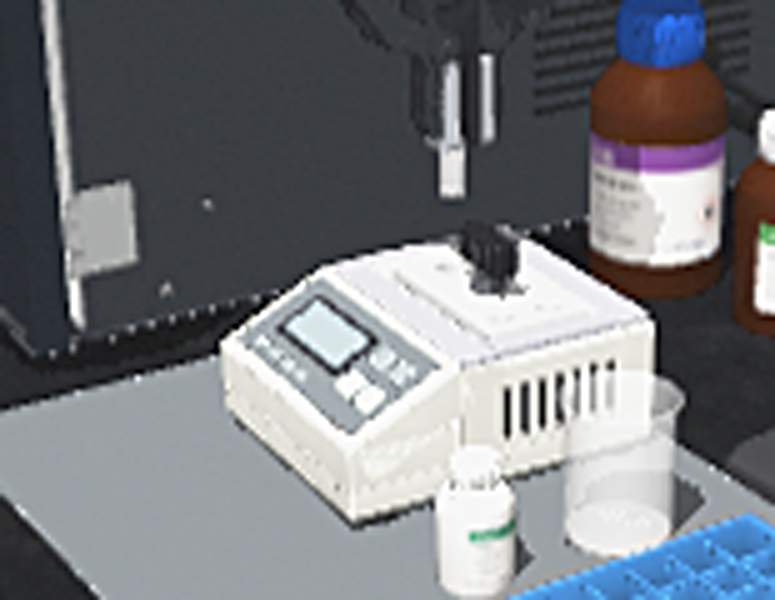

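The vial is held upright with its foot at (453,197) above the heater. The block is flush with its bar at (490,258), the well mark is at about (448,268), and the beaker, bottle and rack look untouched. Next I'll check centring relative to the block's own features.

```bash
python3 - <<'E'
from ov import *
k=pickle.load(open('g5.pkl','rb'));
b=(165,115)
g=k['frame'].mean(2).astype(int)
print('well region rows165-172 cols248-262\n',g[164:173,246:262])
print('vial foot\n',g[143:157,249:262])
print('bar\n',g[157:176,255:272])
H=[.6043,-.2830,np.radians(-29.9)]
print('pred well',proj(k,T(H,[(0,.028,.06)])),'bar',proj(k,T(H,[(x,y,z) for z in(.069,.085) for x in(-.006,.006) for y in(-.016,.016)])))
a=np.linspace(0,2*np.pi,12)
print('vial foot c',proj(k,[.6181,-.2597,.0931]))
E
```

```text
well region rows165-172 cols248-262
 [[254 248 245 244 244 242 240 252 255 145 143  38  32  74  67  40]
 [249 244 243 248 251 252 253 254 255 255 164  24  23  58  74  38]
 [246 247 248 248 247 248 248 248 251 255 255 166   6  42  71  36]
 [247 247 246 246 246 247 247 238 243 246 255 224 174  86  49  34]
 [246 246 245 245 246 247 207 192 220 232 243 247 245 184  59  27]
 [248 246 245 245 245 247 244 234 234 240 244 250 168 164  93  84]
 [238 250 247 246 245 246 247 246 246 245 246 251 255 144  98  79]
 [213 232 248 248 246 246 246 246 246 245 246 250 255 120  96 104]
 [156 209 225 243 249 247 246 245 246 245 245 248 255  81 111 115]]
vial foot
 [[ 60 103 132 128 182 197 196 194 126  45  39  44 101]
 [ 59  69  88 116 202 178 139 135 162  47  53  57  70]
 [ 61  60  51  67 207 191 223 216 209  44  59  62  61]
 [ 61  61  53  44 211 224 234 232 215  37  58  61  62]
 [ 62  60  57  45 208 227 229 230 193  39  59  61  63]
 [ 62  60  57  45 206 227 230 230 183  41  58  63  62]
 [ 63  62  56  46 206 226 228 228 183  39  59  62  63]
 [ 62  62  58  46 203 225 227 228 182  42  59  63  63]
 [ 62  6
[... 1216 characters left out ...]
5  50  38  31  20 155 255 249 247]
 [245 246 251 255 144  98  79  77  48  43  34  83  74 255 255 248 246]
 [245 246 250 255 120  96 104 115  78  70  46 110 141 218 255 252 247]
 [245 245 248 255  81 111 115 120  66  58  59 100 153 138 203 196 249]
 [246 246 247 255 223 127  95 118  76  69  86 135 139 130 125 250 249]
 [246 246 246 249 253 254 255 255 255 255 122 255 255 255 250 251 247]
 [248 246 246 246 248 249 250 250 252 255 249 254 251 249 248 247 247]]
pred well [[256.7212 169.9574]] bar [[265.4025 173.7485]
 [257.1803 168.4836]
 [270.4471 172.4807]
 [262.142  167.2801]
 [265.3917 166.3811]
 [257.1097 161.2738]
 [270.474  165.1495]
 [262.1078 160.105 ]]
vial foot c [[256.9444 155.3067]]
```

Bar and vial show the same camera bias (u −1.7 and −1.9 px), so the centring agrees within about 1 mm. Lowering to the waiting height.

>>> carry_out(increments=[[-1, 0.0002, -0.0002, 0.0077, 0, 0, 0], [-1, 0.0002, -0.0002, 0.0077, 0, 0, 0], [-1, 0, 0, 0.006, 0, 0, 0], [-1, 0, 0, 0, 0, 0, 0], [-1, 0, 0, 0, 0, 0, 0]])

```text
time: 12.42
ee_pos: [0.6182, -0.2588, 0.0963]
ee_rot: [[0.499, 0.867, -0.001], [0.867, -0.499, -0.0], [-0.001, -0.001, -1.0]]
wrist_force: [0.1, -0.6, -0.0]
width: 0.0079
```

>>> carry_out(increments=[[-1, 0, 0, 0, 0, 0, 0], [-1, 0, 0, 0, 0, 0, 0], [-1, 0, 0, 0, 0, 0, 0], [-1, 0, 0, 0, 0, 0, 0]])

```text
time: 12.75
ee_pos: [0.6191, -0.2592, 0.0974]
ee_rot: [[0.499, 0.867, 0.001], [0.867, -0.499, -0.001], [-0.001, 0.001, -1.0]]
wrist_force: [-0.5, -0.3, -0.6]
width: 0.0073
```

```bash
python3 - <<'E'
from ov import *
k=cam('scene'); g=k['frame'].mean(2).astype(int)
s=get_state();print(s['ee_pos'],s['ee_rot'][2],s['wrist_force'],s['width'],s['qvel'])
print('foot c pred',proj(k,np.array(s['ee_pos'])+[0,0,-.025]))
print(g[146:172,248:262])
E
```

```text
[ 0.619  -0.2592  0.0973] [-0.0006  0.0011 -1.    ] [-0.2213  0.3158  0.241 ] 0.007520217063586241 [ 0.0188 -0.1472 -0.1614 -0.049  -0.0069  0.0549]
foot c pred [[257.0307 164.4369]]
[[ 45  46  64  59  56  82 204 201 216  30  34  42  41 129]
 [ 49  51  68  66  67  84 203 201 215  32  33  34  44 130]
 [ 49  46  60  63  61  86 205 202 216  29  30  37  43 130]
 [ 40  41  57  64  56  59 204 201 216  26  29  34  42 130]
 [ 58  35  43  60  55  45 204 202 215  23  26  37  44 130]
 [ 65  57  89  47  50  39 202 201 212  60  29  35  45 135]
 [ 62  61  89 107 107 116 199 202 220  91  49  32  44 127]
 [ 63  61  66  77 138 130 196 154 162  78  51  55  54  80]
 [ 63  62  59  52  82 177 182 153 184 202  43  61  63  58]
 [ 63  64  62  57  47 183 222 223 227 226  39  58  62  62]
 [ 62  63  62  58  47 177 228 228 227 217  39  59  61  63]
 [ 63  63  61  60  47 176 226 226 224 215  39  59  62  62]
 [ 62  61  63  57  47 173 224 225 226 219  42  60  62  63]
 [ 62  63  60  59  48 170 223 226 234 143  41  51  52  53]
 [ 63  62  61  59  47 168 220 228 188  54  45  51  52  51]
 [ 62  63  61  57  46 191 232 237 185  16  43  54  53  52]
 [ 60  58  55  49  43 209 247 255 197  45  36  49  54  55]
 [ 48  70 130 125 116 149 179 199 145  43  32  64  42  47]
 [116 117 130 126 123 134 151 161 149  36  33  75  67  40]
 [252 124 144 160 176 178 172 169 180  32  28  61  74  37]
 [255 255 255 227 246 255 255 166 182  77  17  49  73  37]
 [249 249 250 249 250 246 228 180 194 177 118  49  52  32]
 [246 246 246 248 209 197 158 177 188 187 166 186  62  28]
 [246 245 246 247 245 237 234 223 227 230 141 169  96  85]
 [247 246 246 246 247 247 248 248 249 254 255 145  99  79]
 [248 248 246 246 246 246 246 246 247 251 255 119  95 105]]
```

```bash
python3 -c "
from plant import hand_in; print(hand_in())"
```

```text
the job is handed in; nothing more can be done
None
```

I seated the tube block in the heater recess and let it go. I then took the lone vial and handed in still holding it above the block's large well. The hand-in gives no verdict, so success rests on the checks below.

- **Block:** The fingers stopped when the block's underside reached the recess floor height (TCP at 0.0675 m, as calculated). I pressed with about 23 N and then released. A later picture showed the block sitting flush with its bar upright.
- **Vial:** At the end the TCP was at (0.619, -0.259, 0.097). That puts the vial's foot about 12 mm above the block top. The tool was vertical to within about 0.1°, nothing was pushing on the wrist, and the arm was practically still.
- **Centring:** The well position worked out from the arm and the one read from the camera differed by 1–3 mm. I aimed between them. A last comparison of the vial against the block's handle bar agreed within about 1 mm, but the overexposed pictures made this hard to confirm better.
- **Disagreements:** The scene camera differed from the top camera by 6–14 mm when points were projected to known heights, so I used it only for relative checks. The closed-finger width read 7.7 mm on the 12 mm vial, and 10.5 mm on the 12 mm bar. I put this down to the neck and soft pads, and the grip held steady throughout.
- **Surroundings:** The beaker and small bottle looked untouched in the last picture. Only part of the rack was in that frame, and I did not measure its position afterwards.

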